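# Take the used cartridge out of a bench fume filter

## Robot

A 6-joint arm with a two-finger parallel gripper is mounted at the origin on the work surface. World frame = base frame: x ahead of the robot, y to its left, z up, the work surface at z = 0. Lengths are in mm, angles in rad, forces in N, time in s.
With the tool pointing down it reaches from about 275 to 750 mm from the base axis. Payload 10.2 kg.
Tool frame: the origin (TCP) lies on the front face of the gripper's body, between the roots of the fingers; the fingertips stand 73 mm ahead of it and the grasp point (between the pads) lies ctrl.grip_depth ahead of it (ctrl.grip_depth is the distance from the TCP to the grasp point, in mm); z points along the fingers, y is the direction in which the jaws open and shut (so a half turn about z gives the same grasp; the last joint's range is limited). The gripper opens to 85 mm and grips with 20 to 120 N. Pads are 22 mm wide; open, the fingers measure 114 mm over their backs; the gripper's body (76 mm by 85 mm) begins 54 mm behind the grasp point. The pads swing forward as they close: fully open they stand 13 mm farther back than shut.
Start: joints at [-1.45, 0.313, 1.498, -0, 1.331, -0.223], TCP at [176.948, -494.289, 303.894] pointing down, gripper open.
Joint ranges: [-2.94, 2.94], [-0.97, 2.17], [0.19, 2.56], [-1.23, 4.37], [0.02, 3.11], [-2.88, 2.88]. Speed limits (rad/s): [2.39, 2.39, 3.01, 3.14, 3.14, 3.14].

## Interface

Orientations are given as a unit quaternion [w, x, y, z].
In Python, from rig import readout, capture, ctrl, nets gives the robot as it stands. The module is installed in compiled form; this text tells all that it offers.
- The arm moves only by the tool apply_moves, never from a script. Its argument "targets" is a list of rows, each a list of 4 numbers: the shift along the tool's x, y, z in cm, then the turn about the tool's z in degrees. A call has 1 to 8 rows; each row shifts and turns the commanded pose from where the row before left it, along the tool's axes as they then stand; what a row does not reach is not made up. A row lasts 1/10 s, in which the tool goes at most 50 mm and 8.59 degrees, less where a joint would pass 70% of its speed; a pose out of reach is approached as far as the arm can. A call with a gripper value outside its range is refused whole. "grip" is the finger opening in cm, from 0 to 8.54, set as the call begins (left out, the last holds). The fingers move at their own pace and stop on an object; "force" is the grip in N (left out, the last holds). Time passes only in rows, so rows that do not move let the fingers close. It gives the time, the measured TCP pose, the force and the opening at its end, in the units of the state.
- readout.sense(): the state, without advancing time (a new reading comes with each control period).
- capture(name): name is "scene" or "top" or "wrist"; returns a dict with "img" (400x640x3 uint8, red, green, blue), "fov_y" (degrees; the focal length in pixels is half the picture's height over the tangent of half this angle, whatever the lens; pixels are square), "cx", "cy" (the principal point, pixels), "eye" and "rotation" of the camera in the world. Camera axes: x right, y down, z forward; pixel columns grow to the right and rows downward; lengths in mm; the calibration is good to about 2 mm. A picture is of the moment at which its call begins. There is no depth.
- ctrl.finish_job(): hands the job in, once; it reports no verdict.
Trained networks look in the newest picture that a camera, given by its name, has taken for a name from the list of things; names that differ only in an ending like _2 or _b are one class to them, and where a whole thing is asked for, a point or a joint stands for the part that bears it (a point fixed in the world has none). Each returns a list of dicts, best first, with "score" (0 to 1); they miss things now and then, are a little off and sometimes report something else, mostly with a low value. They report only what shows in the picture. A call takes as long as a camera call. They do not tell look-alikes from the thing itself.
- nets.boxes_of(camera, target): "location" ([column, row] as shares, 0 to 1, of the picture: columns of its width, rows of its height, amid what is visible of it).
The state is a dict: "time_s": time; "joints": joint angles; "dq": joint speeds; "tau": joint torques, N m; "eef_pos": TCP position; "ee_rot": TCP orientation; "force": force on the tool from outside, world axes, zero at the start; "wrist_torque": the same for the moment, N m; "grip_width": opening from 0.0 (shut) to 1.0 (fully open).
Only numpy, scipy, OpenCV 4.12 (cv2) and the standard library are available. Lean on these libraries where they do the work, as an engineer would, in place of code of your own. Each camera call takes 0.05 s, during which the arm holds its last target.

## Task

The cartridge in the bench fume filter is used up. Press the white cover down against its spring, turn it about a quarter turn anticlockwise (seen from above) to free it from its slots, lift it off and set it down gently, upright, in the broad shallow metal tray; then lift out the cartridge and set it gently, upright, in the small deeper plastic tub. Leave the other things on the bench where they are.

Things in the scene. Friction and masses are not known exactly. Their poses are not given: they have to be found in the camera images.
- housing: Grey fume filter, fixed. Origin on the bench under the axis of its upright round collar. Base plate 112 x 112 x 14 mm. Collar: tube, bore 73 mm, outer diameter 83 mm, rim 80 mm above the bench, two opposite J-shaped slots. Fan box at its +x: 62 mm high, 90 mm wide, out to x = 140 mm. Locked, the cover's pins sit in notches at housing +x and -x, held up by a spring. Clockwise turning is blocked.
- collar_top (a point): Centre of the collar's rim, axes as the housing. To free the cover: push it down 8 mm to clear the notches (slot bottom at 11 mm; 9.5 is best; 7 to 9 N), keep it down and turn it anticlockwise seen from above. The open upward slots are centred 82 degrees on; the pins pass at any turn of 74 to 90 degrees, and the slot's end stops it there. Then lift straight up: 25 mm clears the pins.
- spring_plate (a joint): Sprung plate in the collar under the cartridge, m, up positive: 0 when locked, about -0.0095 when the cover is pressed, 0.022 at its upper stop. 8 N upward at 0, 2.5 N at 0.022. With the cover off it lifts the cartridge to that stop: base 58 mm above the bench, foot of its stub 8 mm above the rim.
- cover_center (a point): White plastic cover, 0.16 kg, locked in the collar. Point on its axis, half-way up its 56 mm; x along the grip bar (locked: along housing x). Heights from its lower edge: hollow skirt, diameter 67, 0 to 28 mm; plate, diameter 78, 26 to 32; grip bar 60 long, 16 thick, 32 to 56. Two pins 7 wide, 2 to 8 mm up, along +x and -x, to 48 mm from the axis. Locked: lower edge 66 mm above the bench.
- cartridge_center (a point): Used cartridge, 0.12 kg, loose in the collar under the cover, hidden at first. Brown puck, diameter 66 mm, 30 mm high, with a round black stub on top, diameter 18 mm, 24 mm high. The point is on its axis, half-way up its 54 mm (3 mm below the foot of the stub), z up. Locked, its base is 36 mm above the bench.
- tray_in (a point): Centre of the inner floor (3 mm above the bench) of the broad shallow aluminium tray, 190 mm (x) by 200 mm (y), walls 22 mm high and 3 mm thick; fixed. On the left or the right of the housing.
- tub_in (a point): Centre of the inner floor (4 mm above the bench) of the small grey plastic tub, 140 x 140 mm, walls 45 mm high and 4 mm thick; fixed. On the side opposite the tray.
- beaker_mid (a point): Bystander: glass beaker, diameter 66 mm, 85 mm high; point half-way up.
- mortar_mid (a point): Bystander: white ceramic bowl, diameter 90 mm, 50 mm high; point half-way up.
- can_mid (a point): Bystander: metal can, diameter 58 mm, 110 mm high; point half-way up.
- jar_mid (a point): Bystander: amber glass jar, diameter 64 mm, 90 mm high; point half-way up.
- jar_lid_center (a point): Bystander: white plastic jar lid lying flat, diameter 54 mm, 12 mm high; its centre.
- screwdriver_grip (a point): Bystander: screwdriver lying on the bench; point in its handle, x along the tool.
There are look-alikes about, which are no part of the job. Leave any purple look-alike of the part that bears tub_in alone.

How it is judged:
By the outcome, as a careful person would: the job done as asked, in the order asked, and still so for the second after the job is handed in, with the robot touching nothing.
It also fails if it takes over 61 s, if anything falls off the work surface, if the arm or the gripper's body presses on something with over 40 N, if the wrist force passes 120 N, or if a joint passes its speed limit or range.

## Working session

There is one attempt and no reset: what is moved stays moved. The work goes in short steps, Python scripts to look and compute and a tool call to move; the robot and the scene stay as the last step left them, time stands still between calls to the robot, and variables do not carry over. Pictures are saved under pics/ and viewed, and the job is handed in when it is done.

Besides the shell and the picture viewer there is one more tool, called after "Call:" by a JSON object that holds its "fn" and its "kwargs". apply_moves: Moves the arm, as the interface text tells. Its arguments: {"type":"object","properties":{"targets":{"type":"array"},"grip":{"type":"number"},"force":{"type":"number"}},"required":["targets"]}

```bash
ls; mkdir -p pics
cat > h.py <<'E'
import numpy as np, cv2, json
from rig import readout, capture, ctrl, nets
def snap(name,fn):
    c=capture(name); cv2.imwrite('pics/'+fn,cv2.cvtColor(c['img'],cv2.COLOR_RGB2BGR)); return c
def R_(c):
    return np.array(c['rotation'],float).reshape(3,3) if np.size(c['rotation'])==9 else None
def f_(c): return 200/np.tan(np.radians(c['fov_y'])/2)
def ray(c,u,v):
    d=np.array([(u-c['cx'])/f_(c),(v-c['cy'])/f_(c),1.0]); return R_(c)@d
def atz(c,u,v,z):
    d=ray(c,u,v); e=np.array(c['eye'],float); return e+d*(z-e[2])/d[2]
def proj(c,p):
    q=R_(c).T@(np.array(p,float)-np.array(c['eye'],float)); return q[:2]/q[2]*f_(c)+np.array([c['cx'],c['cy']])
E
python3 - <<'E'
from h import *
for n in ['scene','top','wrist']:
    c=snap(n,n+'0.png'); print(n,{k:v for k,v in c.items() if k!='img'})
    for t in ['housing','cover_center','tray_in','tub_in','collar_top']:
        print(t,[(round(d['location'][0]*640),round(d['location'][1]*400),round(d['score'],2)) for d in nets.boxes_of(n,t)])
print(readout.sense(),ctrl.grip_depth)
E
```

```text
pics
scene {'fov_y': 48.41475257333052, 'cx': 320.4405140741559, 'cy': 205.07653417567576, 'eye': array([1380.16304424,  450.03825582,  693.25403417]), 'rotation': array([-0.23810135,  0.41852701,  0.76539789, -0.42697653])}
housing [(323, 253, 0.69)]
cover_center [(331, 220, 0.98)]
tray_in [(338, 198, 0.69), (479, 286, 0.62)]
tub_in [(255, 193, 0.97), (242, 163, 0.87)]
collar_top [(321, 258, 0.87)]
top {'fov_y': 42.110313802771906, 'cx': 319.80010460160975, 'cy': 197.2690568535808, 'eye': array([ 365.19942029,  -99.52347396, 1541.86971743]), 'rotation': array([ 0.04827614, -0.70057248,  0.71121126, -0.03234428])}
housing [(299, 163, 0.81)]
cover_center [(300, 179, 0.63)]
tray_in [(183, 206, 0.86), (211, 119, 0.73), (299, 177, 0.49)]
tub_in [(409, 208, 0.69), (480, 254, 0.61)]
collar_top [(297, 157, 0.63)]
wrist {'fov_y': 61.6964445720938, 'cx': 320.4381718847506, 'cy': 200.910477961648, 'eye': array([ 256.51130168, -466.14684182,  375.17017083]), 'rotation': array([ 0.13589266,  0.80629052, -0.5676156 , -0.0961318 ])}
housing []
cover_center []
tray_in []
tub_in [(415, 44, 0.62)]
collar_top []
{'time_s': 0.9, 'joints': array([-1.45045325e+00,  3.12885905e-01,  1.49771562e+00,  2.02310327e-05,
        1.33099339e+00, -2.23398815e-01]), 'dq': array([ 0.00039267, -0.00171658,  0.00082018, -0.000861  ,  0.00024974,
       -0.00022122]), 'tau': array([-1.55243897e-04, -4.12167585e+01, -2.59888655e+01, -2.23942093e-04,
        5.35622657e-04,  4.00642676e-06]), 'eef_pos': array([ 176.924388  , -494.29243095,  303.89550626]), 'ee_rot': array([-6.21035534e-07,  9.85266922e-01,  1.71023658e-01,  9.87114422e-06]), 'force': array([0.40438866, 0.24344734, 0.3115233 ]), 'wrist_torque': array([-0.00534618, -0.04661395, -0.02794486]), 'grip_width': 0.9977457047951399} 53.900000000000006
```

View pics/scene0.png

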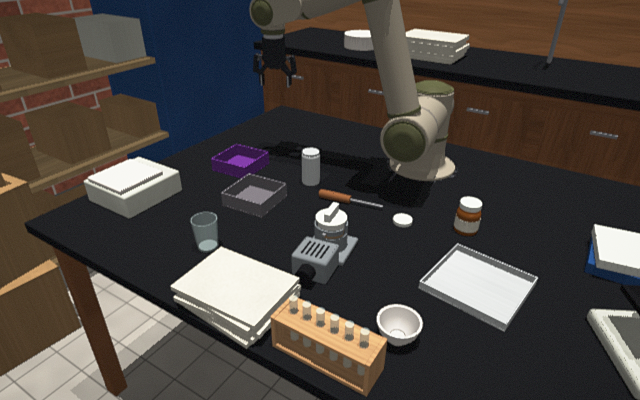

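View pics/top0.png

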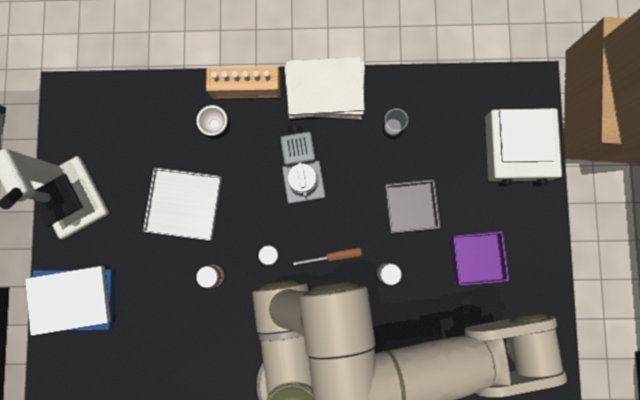

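View pics/wrist0.png

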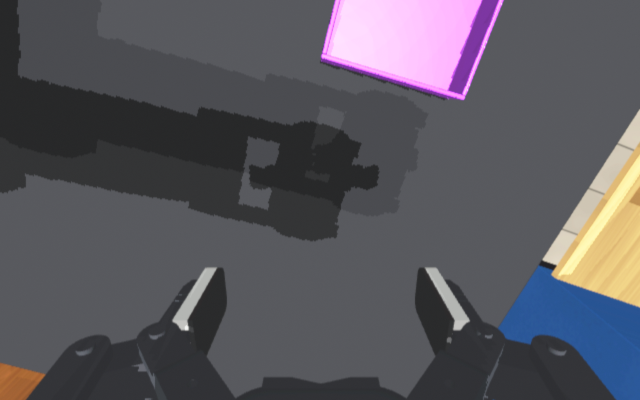

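```bash
cat >> h.py <<'E'
from scipy.spatial.transform import Rotation as Ro
def R_(c):
    w,x,y,z=c['rotation']; return Ro.from_quat([x,y,z,w]).as_matrix()
E
python3 - <<'E'
from h import *
import pickle
cs={}
for n in ['scene','top']:
    c=capture(n); cs[n]=c
pickle.dump(cs,open('c0.pkl','wb'))
t=cs['top']
for nm,(u,v,z) in dict(cover=(301.5,180,122),tray=(183,204,3),tub=(412.5,206,4),can=(390,274,110),jar=(208,277,90),lid=(268,255,12),beaker=(396,122,60),mortar=(212,121,50)).items(): print(nm,atz(t,u,v,z).round(0), proj(cs['scene'],atz(t,u,v,z)).round(0))
def crop(c,fn,x0,x1,y0,y1,s): cv2.imwrite('pics/'+fn,cv2.cvtColor(cv2.resize(c['img'][y0:y1,x0:x1],None,fx=s,fy=s,interpolation=cv2.INTER_CUBIC),cv2.COLOR_RGB2BGR))
crop(t,'tc.png',260,350,120,210,6); crop(cs['scene'],'sc.png',280,370,190,290,6)
E
```

```text
cover [577. -19. 122.] [333. 206.]
tray [528. 344.   3.] [478. 286.]
tub [ 511. -340.    4.] [252. 199.]
can [ 316. -256.  110.] [311. 151.]
jar [314. 246.  90.] [470. 201.]
lid [373.  88.  12.] [402. 218.]
beaker [ 752. -292.   60.] [204. 226.]
mortar [768. 248.  50.] [399. 320.]
```

View pics/tc.png

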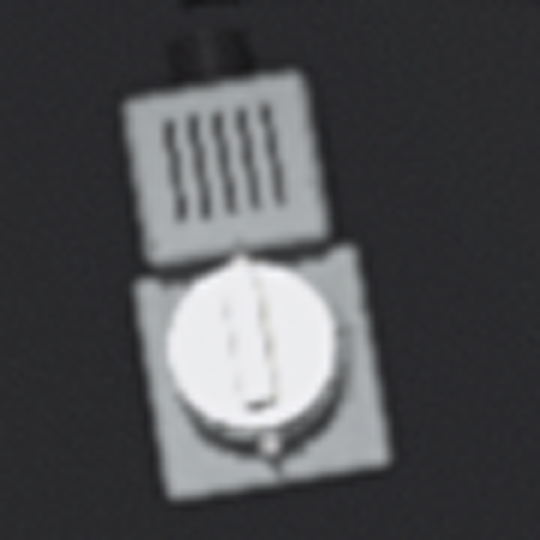

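View pics/sc.png

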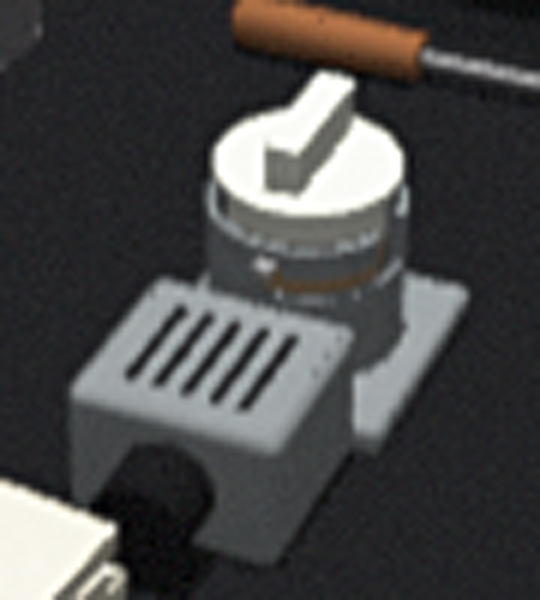

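Run:
```python
from h import *
import pickle
cs=pickle.load(open('c0.pkl','rb')); t=cs['top']; s=cs['scene']
g=lambda u,v,z: atz(t,260+(u-2.5)/6,120+(v-2.5)/6,z)[:2]
P=np.array([g(*p,14) for p in [(135,283),(355,248),(390,462),(172,498)]]);print(P.round(0),P.mean(0))
B=np.array([g(*p,62) for p in [(125,102),(300,72),(328,235),(148,265)]]);print(B.round(0),B.mean(0))
dc=B.mean(0)-P.mean(0);print(np.degrees(np.arctan2(dc[1],dc[0])))
e=(P[0]-P[3]+P[1]-P[2]);print(np.degrees(np.arctan2(e[1],e[0])))
e=(B[0]-B[3]+B[1]-B[2]);print(np.degrees(np.arctan2(e[1],e[0])))
print('disc',g(252,345,98))
# scene view: disc plate top centre ; crop /6 +280,190 ; z=98
gs=lambda u,v,z: atz(s,280+(u-2.5)/6,190+(v-2.5)/6,z)[:2]
print('scene disc',gs(309,160,98))
b1,b2=gs(268,150,122),gs(355,78,122);b3=gs(303,158,122);b4=gs(322,70,122)
print(b1,b2,b3,b4,np.mean([b1,b2,b3,b4],0)); 
e=b2-b3;print(np.degrees(np.arctan2(-e[1],-e[0])))
# tray & tub corners (top)
```

```text
[[634.  45.]
 [650. -65.]
 [542. -80.]
 [526.  27.]] [588.12515659 -18.11998259]
[[715.  45.]
 [728. -40.]
 [647. -53.]
 [634.  34.]] [681.13967312  -3.43140548]
8.973873392147881
8.852399336631006
8.233943430450932
disc [588.89005255 -17.60862154]
scene disc [587.15031677 -17.79218098]
[621.75385439 -16.33513073] [555.30660631 -15.39678105] [619.17384861  -1.66751894] [557.25500125 -30.16562776] [588.37232764 -15.89126462]
12.131998020164003
```

```bash
cat >> h.py <<'E'
def st(pr=True):
    s=readout.sense(); w,x,y,z=s['ee_rot']; R=Ro.from_quat([x,y,z,w]).as_matrix()
    yaw=np.degrees(np.arctan2(R[1,0],R[0,0]))
    if pr: print('t',round(s['time_s'],2),'pos',s['eef_pos'].round(1),'yaw',yaw.round(2),'tilt',np.degrees(np.arccos(-R[2,2])).round(2),'F',s['force'].round(1),'T',s['wrist_torque'].round(2),'g',round(s['grip_width'],3),'q',s['joints'].round(2))
    return s,R,yaw
def goal(p,yaw):
    s,R,y0=st()
    turn=-(yaw-y0)
    Rn=R@Ro.from_euler('z',turn,degrees=True).as_matrix()
    d=np.array(p)-s['eef_pos']
    print('turn',round(turn,2),'shift cm (cur axes)',(R.T@d/10).round(2),'(after turn)',(Rn.T@d/10).round(2))
E
python3 -c "
from h import *
goal([588.2,-17.8,215],8.8)"
```

```text
t 1.0 pos [ 177.  -494.3  303.9] yaw 19.7 tilt 0.0 F [0.4 0.5 0.3] T [-0.02  0.03  0.01] g 1.0 q [-1.45  0.31  1.5  -0.    1.33 -0.22]
turn 10.9 shift cm (cur axes) [ 54.78 -31.     8.89] (after turn) [ 47.93 -40.8    8.89]
```

Call:
{"fn": "apply_moves", "kwargs": {"targets": [[0,0,0,5.45],[0,0,0,5.45],[3.4,-2.9,0,0],[3.4,-2.9,0,0],[3.4,-2.9,0,0],[3.4,-2.9,0,0],[3.4,-2.9,0,0],[3.4,-2.9,0,0]], "grip": 6, "force": 60}}

```text
time_s: 1.8
eef_pos: [352.8, -289.6, 304.1]
ee_rot: [0.0, 0.997, 0.077, 0.0]
force: [0.1, 0.5, -0.1]
grip_width: 0.702
```

Call:
{"fn": "apply_moves", "kwargs": {"targets": [[3.4,-2.9,0,0],[3.4,-2.9,0.5,0],[3.4,-2.9,1,0],[3.4,-2.9,1,0],[3.4,-2.9,1,0],[3.4,-2.9,1,0],[3.4,-2.9,0,0],[3.4,-2.9,0,0]]}}

```text
time_s: 2.6
eef_pos: [586.2, -18.5, 258.6]
ee_rot: [-0.0, 0.997, 0.077, -0.0]
force: [0.0, -0.7, 1.2]
grip_width: 0.703
```

Run:
```python
from h import *
goal([588.2,-17.8,215],8.8)
c=snap('wrist','w1.png')
print([(round(d['location'][0]*640),round(d['location'][1]*400),round(d['score'],2)) for d in nets.boxes_of('wrist','cover_center')])
s,R,y=st(False)
a=np.radians(8.8);ex=np.array([np.cos(a),np.sin(a),0])
for o in (-30,0,30): print(o,proj(c,np.array([588.2,-17.8,122])+o*ex).round(1))
```

```text
t 2.6 pos [586.2 -18.5 258.6] yaw 8.81 tilt 0.02 F [ 0.  -0.7  1.2] T [-0.06 -0.   -0.04] g 0.703 q [-0.23  0.48  1.37 -0.    1.29  1.19]
turn 0.01 shift cm (cur axes) [ 0.21 -0.04  4.36] (after turn) [ 0.21 -0.04  4.36]
[(318, 205, 0.89)]
-30 [319.5 255.2]
0 [319.4 215.1]
30 [319.4 171.3]
```

View pics/w1.png

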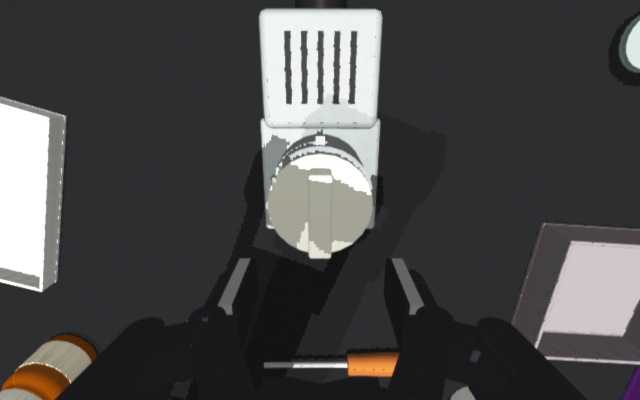

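Call:
{"fn": "apply_moves", "kwargs": {"targets": [[0.2,0,2,0],[0,0,2,0],[0,0,2,0],[0,0,1.2,0],[0,0,0.6,0],[0,0,0.3,0],[0,0,0,0],[0,0,0,0]], "grip": 4}}

```text
time_s: 3.5
eef_pos: [587.5, -20.0, 178.7]
ee_rot: [0.0, 0.997, 0.077, 0.001]
force: [-0.3, -0.3, -0.1]
grip_width: 0.466
```

Call:
{"fn": "apply_moves", "kwargs": {"targets": [[0,0,0,0],[0,0,0,0],[0,0,0,0],[0,0,0,0],[0,0,0,0]], "grip": 0.5, "force": 60}}

```text
time_s: 4.0
eef_pos: [587.4, -19.7, 178.5]
ee_rot: [-0.0, 0.997, 0.077, 0.0]
force: [-0.4, 3.2, 5.9]
grip_width: 0.165
```

Run:
```python
from h import *
snap('wrist','w2.png');c=snap('scene','s2.png');cv2.imwrite('pics/s2.png',cv2.cvtColor(cv2.resize(c['img'][120:300,250:420],None,fx=3.5,fy=3.5),cv2.COLOR_RGB2BGR))
st()
```

```text
t 4.1 pos [587.4 -19.7 178.5] yaw 8.81 tilt 0.06 F [-1.4  2.8  4.5] T [ 0.55  0.2  -0.01] g 0.169 q [-0.23  0.57  1.46  0.    1.11  1.18]
```

View pics/s2.png

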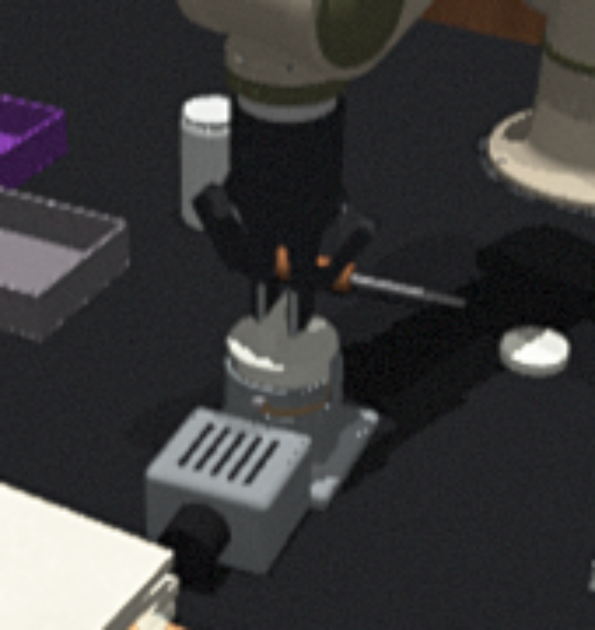

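View pics/w2.png

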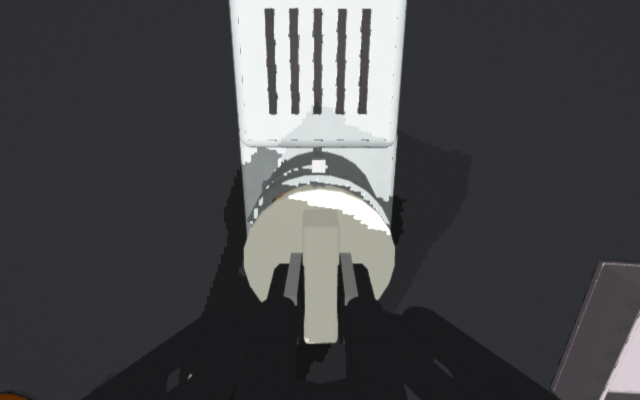

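Call:
{"fn": "apply_moves", "kwargs": {"targets": [[0,0,0,0],[0,0,0,0],[0,0,0,0]]}}

```text
time_s: 4.4
eef_pos: [587.4, -19.7, 178.5]
ee_rot: [-0.0, 0.997, 0.077, 0.0]
force: [-0.7, 2.4, 5.5]
grip_width: 0.168
```

Run:
```python
from h import *
st()
c=snap('wrist','w3.png');cv2.imwrite('pics/w3.png',cv2.cvtColor(cv2.resize(c['img'][150:400,180:460],None,fx=2.2,fy=2.2),cv2.COLOR_RGB2BGR))
```

```text
t 4.4 pos [587.4 -19.7 178.5] yaw 8.81 tilt 0.05 F [-0.7  2.4  5.5] T [ 0.56  0.18 -0.03] g 0.168 q [-0.23  0.57  1.46  0.    1.11  1.18]
```

View pics/w3.png

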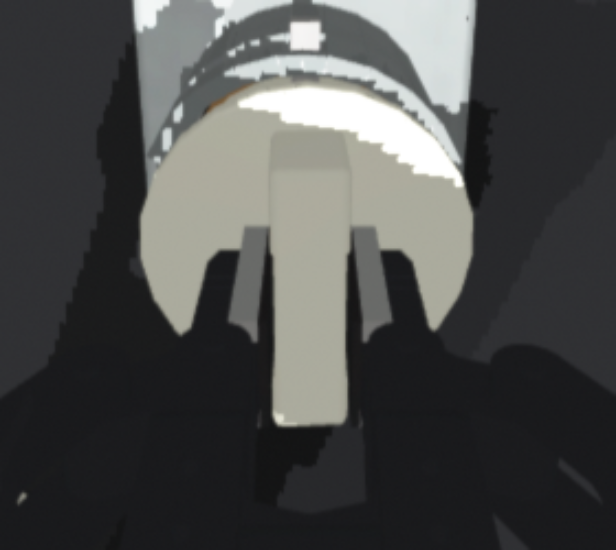

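Call:
{"fn": "apply_moves", "kwargs": {"targets": [[0,0,0.3,0],[0,0,0.3,0],[0,0,0.3,0],[0,0,0,0],[0,0,0,0]]}}

```text
time_s: 4.95
eef_pos: [587.5, -19.7, 169.7]
ee_rot: [-0.0, 0.997, 0.077, 0.001]
force: [-0.8, 2.8, 7.5]
grip_width: 0.17
```

Run:
```python
from h import *
st()
c=snap('wrist','w4.png');cv2.imwrite('pics/w4.png',cv2.cvtColor(cv2.resize(c['img'][150:400,180:460],None,fx=2.2,fy=2.2),cv2.COLOR_RGB2BGR))
```

```text
t 4.95 pos [587.5 -19.7 169.7] yaw 8.81 tilt 0.07 F [-0.8  2.8  7.5] T [0.62 0.28 0.06] g 0.17 q [-0.23  0.58  1.47  0.    1.1   1.18]
```

View pics/w4.png

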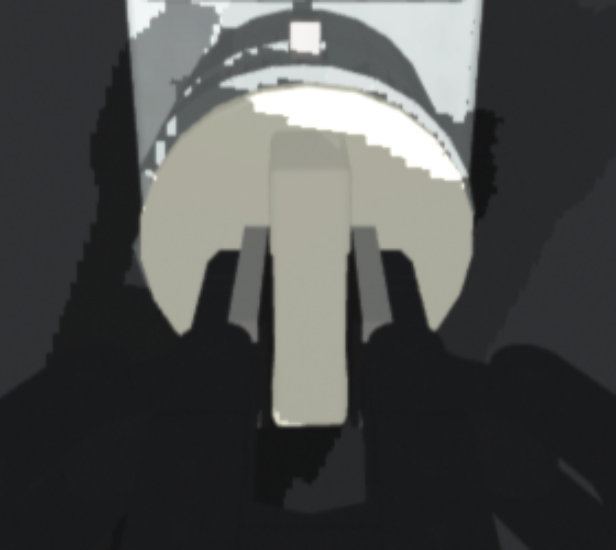

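Call:
{"fn": "apply_moves", "kwargs": {"targets": [[0.05,-0.1,0.07,0],[0,0,0,0],[0,0,0,-3],[0,0,0,-5],[0,0,0,-5],[0,0,0,-5],[0,0,0,-2],[0,0,0,0]]}}

```text
time_s: 5.8
eef_pos: [588.1, -19.2, 169.3]
ee_rot: [0.001, 0.968, 0.249, 0.001]
force: [-0.8, 1.4, 7.0]
grip_width: 0.172
```

Run:
```python
from h import *
st()
```

```text
t 5.8 pos [588.1 -19.2 169.3] yaw 28.87 tilt 0.14 F [-0.8  1.4  7. ] T [-0.06  0.13 -0.01] g 0.172 q [-0.23  0.58  1.47 -0.    1.09  0.84]
```

Call:
{"fn": "apply_moves", "kwargs": {"targets": [[0,0,0,-4],[0,0,0,-5],[0,0,0,-5],[0,0,0,-5],[0,0,0,-5],[0,0,0,-5],[0,0,0,-5],[0,0,0,-1]]}}

```text
time_s: 6.6
eef_pos: [588.2, -19.3, 169.4]
ee_rot: [0.001, 0.848, 0.53, 0.001]
force: [-0.1, -1.1, 8.2]
grip_width: 0.167
```

Call:
{"fn": "apply_moves", "kwargs": {"targets": [[0,0,0,-4],[0,0,0,-5],[0,0,0,-5],[0,0,0,-5],[0,0,0,-4],[0,0,0,-3],[0,0,0,0],[0,0,0,0]]}}

```text
time_s: 7.4
eef_pos: [588.1, -19.1, 169.3]
ee_rot: [0.001, 0.708, 0.706, 0.001]
force: [-1.0, -0.4, 7.1]
grip_width: 0.168
```

Run:
```python
from h import *
st()
c=snap('wrist','w5.png');c=snap('top','t5.png');cv2.imwrite('pics/t5.png',cv2.cvtColor(cv2.resize(c['img'][110:230,240:380],None,fx=5,fy=5),cv2.COLOR_RGB2BGR))
```

```text
t 7.4 pos [588.1 -19.1 169.3] yaw 89.81 tilt 0.15 F [-1.  -0.4  7.1] T [ 0.1   0.1  -0.02] g 0.168 q [-0.23  0.58  1.47 -0.    1.09 -0.23]
```

View pics/w5.png

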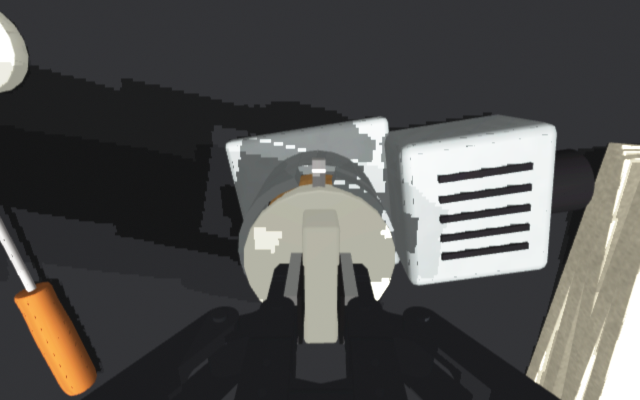

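Call:
{"fn": "apply_moves", "kwargs": {"targets": [[0,0,-0.4,0],[0,0,-0.5,0],[0,0,-0.5,0],[0,0,-0.5,0],[0,0,0,0]]}}

```text
time_s: 8.0
eef_pos: [587.9, -19.1, 188.0]
ee_rot: [0.001, 0.708, 0.706, 0.0]
force: [1.5, -1.4, 2.9]
grip_width: 0.166
```

Run:
```python
from h import *
st()
c=snap('wrist','w6.png')
```

```text
t 8.0 pos [587.9 -19.1 188. ] yaw 89.8 tilt 0.1 F [ 1.5 -1.4  2.9] T [-0.21 -0.43 -0.05] g 0.166 q [-0.23  0.56  1.45 -0.    1.13 -0.23]
```

View pics/w6.png

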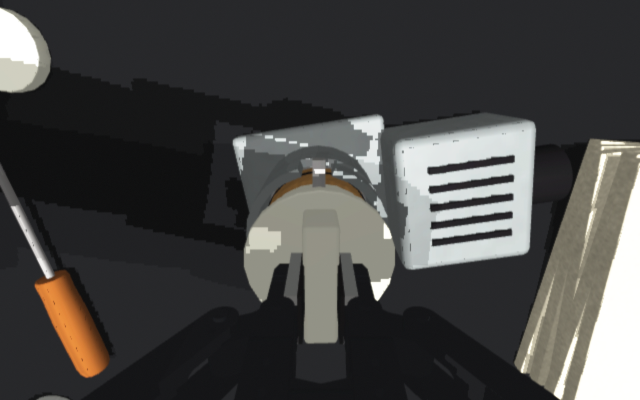

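Call:
{"fn": "apply_moves", "kwargs": {"targets": [[0,0,-0.7,0],[0,0,-1,0],[0,0,-1,0],[0,0,-1,0],[0,0,-1.5,0],[0,0,-1.5,0],[0,0,-1,0],[0,0,0,0]]}}

```text
time_s: 8.85
eef_pos: [587.8, -18.9, 265.7]
ee_rot: [0.001, 0.708, 0.706, 0.001]
force: [0.0, 0.7, -2.0]
grip_width: 0.17
```

Run:
```python
from h import *
import pickle
st()
c=snap('scene','s7.png')
cv2.imwrite('pics/s7.png',cv2.cvtColor(cv2.resize(c['img'][90:310,210:560],None,fx=2.2,fy=2.2),cv2.COLOR_RGB2BGR))
cs=pickle.load(open('c0.pkl','rb')); t=cs['top']
cv2.imwrite('pics/tray.png',cv2.cvtColor(cv2.resize(t['img'][155:255,130:240],None,fx=5,fy=5),cv2.COLOR_RGB2BGR))
cv2.imwrite('pics/tub.png',cv2.cvtColor(cv2.resize(t['img'][170:240,370:450],None,fx=7,fy=7),cv2.COLOR_RGB2BGR))
```

```text
t 8.85 pos [587.8 -18.9 265.7] yaw 89.8 tilt 0.13 F [ 0.   0.7 -2. ] T [ 0.02  0.   -0.04] g 0.17 q [-0.23  0.48  1.36  0.    1.3  -0.23]
```

View pics/s7.png

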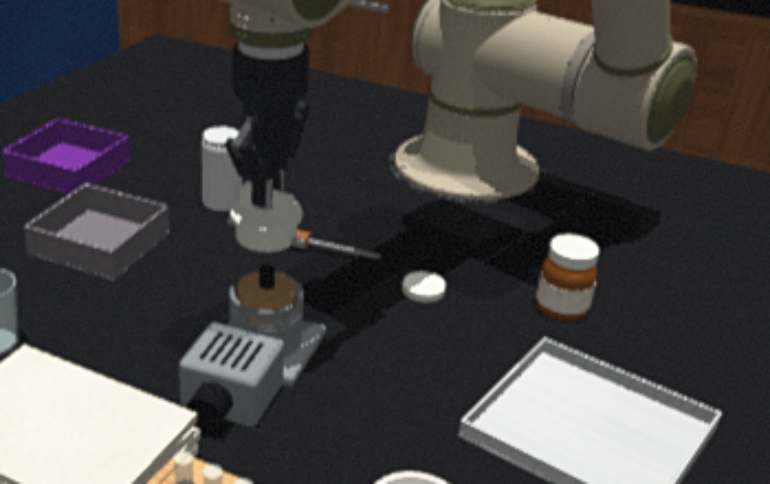

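View pics/tray.png

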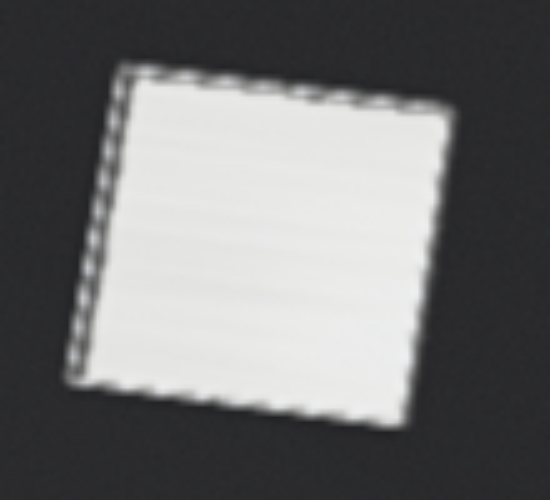

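View pics/tub.png

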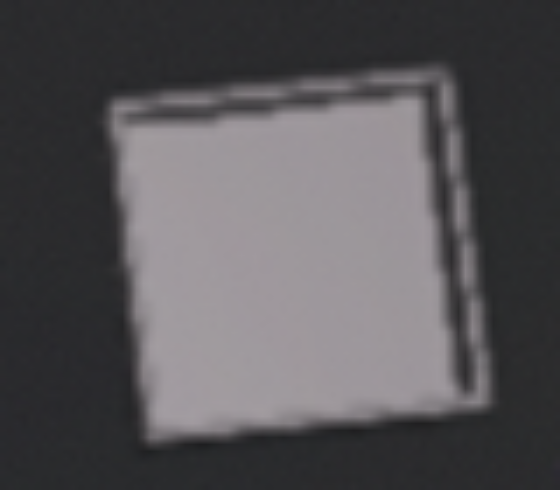

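Run:
```python
from h import *
import pickle
cs=pickle.load(open('c0.pkl','rb')); t=cs['top']
def rect(pts,s,x0,y0,z):
    P=np.array([atz(t,x0+(u+.5)/s-.5,y0+(v+.5)/s-.5,z)[:2] for u,v in pts])
    e=P[0]-P[3]+P[1]-P[2]; print(P.round(0).tolist(),P.mean(0).round(1),np.degrees(np.arctan2(e[1],e[0])).round(1),np.linalg.norm(P-np.roll(P,1,0),axis=1).round(0))
rect([(122,65),(452,108),(405,428),(70,382)],5,130,155,22)
rect([(110,103),(450,68),(490,408),(148,440)],7,370,170,45)
goal([527,344,266],89.8)
```

```text
[[637.0, 428.0], [608.0, 229.0], [418.0, 256.0], [448.0, 454.0]] [527.7 341.8] -7.9 [191. 200. 191. 201.]
[[572.0, -257.0], [584.0, -398.0], [443.0, -409.0], [432.0, -269.0]] [ 507.7 -333.4] 4.6 [140. 141. 141. 140.]
t 8.9 pos [587.5 -18.9 264.5] yaw 89.8 tilt 0.03 F [ 0.4  0.2 -1.3] T [-0.03  0.06 -0.02] g 0.164 q [-0.23  0.48  1.36  0.    1.3  -0.23]
turn -0.0 shift cm (cur axes) [36.27 -6.18 -0.16] (after turn) [36.27 -6.18 -0.16]
```

Call:
{"fn": "apply_moves", "kwargs": {"targets": [[2,-0.3,0,0],[3,-0.5,0,0],[3.5,-0.6,0,0],[3.5,-0.6,0,0],[3.5,-0.6,0,0],[3.5,-0.6,0,0],[3.5,-0.6,0,0],[3.5,-0.6,0,0]]}}

```text
time_s: 9.7
eef_pos: [543.8, 242.6, 263.2]
ee_rot: [-0.001, 0.708, 0.706, -0.001]
force: [1.3, -0.4, -1.8]
grip_width: 0.171
```

Call:
{"fn": "apply_moves", "kwargs": {"targets": [[3.5,-0.6,0,0],[3,-0.6,0,0],[2.5,-0.5,1,0],[1,0,2,0],[0,0,2.5,0],[0,0,2.5,0],[0,0,2.5,0],[0,0,1.5,0]]}}

```text
time_s: 10.5
eef_pos: [526.9, 341.0, 141.3]
ee_rot: [-0.001, 0.708, 0.706, -0.002]
force: [0.8, -0.2, -1.5]
grip_width: 0.167
```

Run:
```python
from h import *
goal([527.7,341.8,118],89.8)
c=snap('scene','s8.png')
cv2.imwrite('pics/s8.png',cv2.cvtColor(cv2.resize(c['img'][130:350,360:600],None,fx=2.5,fy=2.5),cv2.COLOR_RGB2BGR))
```

```text
t 10.5 pos [526.9 341.  141.3] yaw 89.8 tilt 0.24 F [ 0.8 -0.2 -1.5] T [ 0.02 -0.05 -0.04] g 0.167 q [0.39 0.69 1.35 0.   1.11 0.39]
turn -0.0 shift cm (cur axes) [0.09 0.09 2.33] (after turn) [0.09 0.09 2.33]
```

View pics/s8.png

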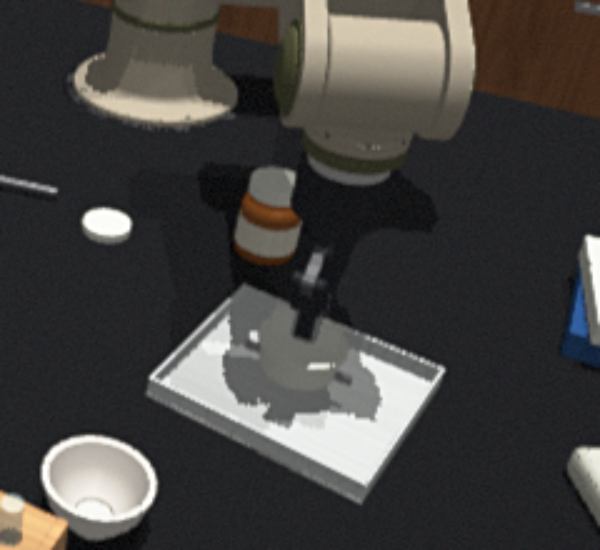

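Call:
{"fn": "apply_moves", "kwargs": {"targets": [[0,0,0.7,0],[0,0,0.6,0],[0,0,0.5,0],[0,0,0.3,0],[0,0,0,0],[0,0,0,0]]}}

```text
time_s: 11.15
eef_pos: [528.0, 341.4, 123.5]
ee_rot: [0.0, 0.708, 0.706, 0.0]
force: [0.3, -0.3, -1.8]
grip_width: 0.172
```

Call:
{"fn": "apply_moves", "kwargs": {"targets": [[0,0,0.2,0],[0,0,0.2,0],[0,0,0.15,0],[0,0,0.1,0],[0,0,0,0]]}}

```text
time_s: 11.65
eef_pos: [527.8, 341.3, 116.7]
ee_rot: [-0.0, 0.708, 0.706, -0.0]
force: [-0.3, 0.1, -2.4]
grip_width: 0.169
```

Call:
{"fn": "apply_moves", "kwargs": {"targets": [[0,0,0.1,0],[0,0,0,0]]}}

```text
time_s: 11.85
eef_pos: [527.8, 341.4, 116.4]
ee_rot: [0.0, 0.708, 0.706, 0.0]
force: [-3.2, -1.0, 4.7]
grip_width: 0.169
```

Call:
{"fn": "apply_moves", "kwargs": {"targets": [[0,0,0,0],[0,0,0,0],[0,0,0,0],[0,0,0,0]], "grip": 4.5}}

```text
time_s: 12.25
eef_pos: [527.9, 341.3, 115.6]
ee_rot: [0.0, 0.708, 0.706, 0.0]
force: [-0.1, -0.1, -0.2]
grip_width: 0.525
```

Run:
```python
from h import *
st()
c=snap('wrist','w9.png')
c=snap('scene','s9.png')
cv2.imwrite('pics/s9.png',cv2.cvtColor(cv2.resize(c['img'][130:350,360:600],None,fx=2.5,fy=2.5),cv2.COLOR_RGB2BGR))
```

```text
t 12.25 pos [527.9 341.3 115.6] yaw 89.8 tilt 0.01 F [-0.1 -0.1 -0.2] T [ 0.03 -0.02  0.03] g 0.525 q [0.39 0.73 1.36 0.   1.05 0.39]
```

View pics/w9.png

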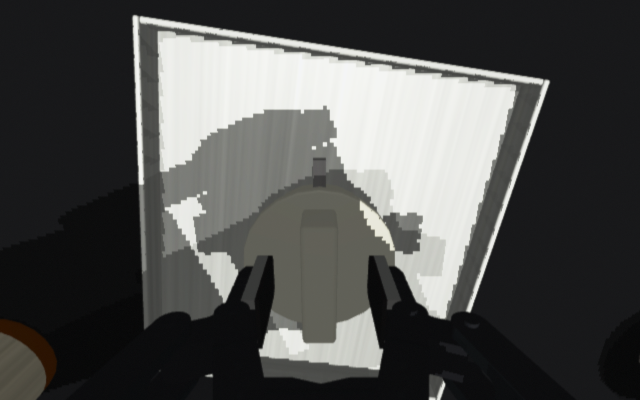

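View pics/s9.png

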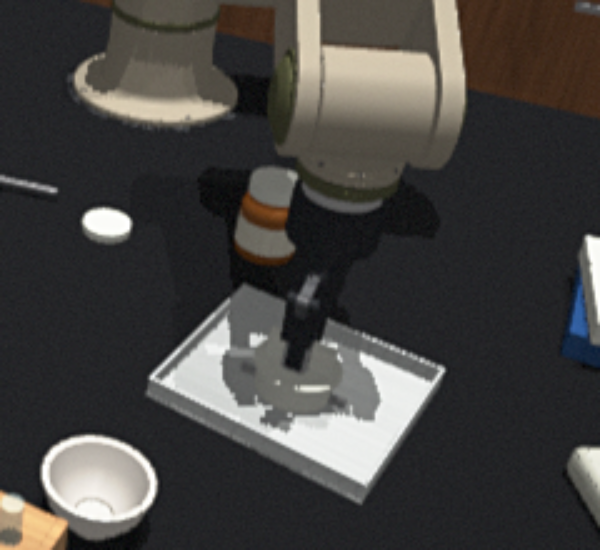

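Call:
{"fn": "apply_moves", "kwargs": {"targets": [[0,0,-1,0],[0,0,-2,0],[0,0,-3,0],[0,0,-3,0],[0,0,-3,0],[0,0,-3,0],[-3,0.5,0,0],[-3,0.5,0,0]]}}

```text
time_s: 13.15
eef_pos: [537.6, 281.0, 267.4]
ee_rot: [0.001, 0.708, 0.706, 0.001]
force: [-0.2, -0.0, 0.1]
grip_width: 0.527
```

Call:
{"fn": "apply_moves", "kwargs": {"targets": [[-3.5,0.6,0,0],[-3.5,0.6,0,0],[-3.5,0.6,0,0],[-3.5,0.6,0,0],[-3.5,0.6,0,0],[-3.5,0.6,0,0],[-3.5,0.6,0,0],[-3.5,0.6,0,0]]}}

```text
time_s: 13.95
eef_pos: [584.7, -0.3, 266.6]
ee_rot: [0.0, 0.708, 0.706, 0.0]
force: [0.3, -0.5, -0.1]
grip_width: 0.526
```

Run:
```python
from h import *
c=snap('wrist','w10.png')
print([(round(d['location'][0]*640),round(d['location'][1]*400),round(d['score'],2)) for d in nets.boxes_of('wrist','cartridge_center')])
goal([588.2,-17.8,165],89.8)
for z in (88,112): print(proj(c,[588.2,-17.8,z]).round(1))
t=snap('scene','s10.png')
cv2.imwrite('pics/s10.png',cv2.cvtColor(cv2.resize(t['img'][130:330,280:560],None,fx=2.5,fy=2.5),cv2.COLOR_RGB2BGR))
```

```text
[(324, 212, 0.78)]
t 14.05 pos [585.   -2.5 266.3] yaw 89.55 tilt 0.07 F [-0.7  1.   0.2] T [-0.04 -0.03 -0.03] g 0.529 q [-0.2   0.47  1.37 -0.    1.3  -0.2 ]
turn -0.25 shift cm (cur axes) [-1.52  0.32 10.13] (after turn) [-1.52  0.31 10.13]
[325.  218.6]
[325.4 230.9]
```

View pics/w10.png

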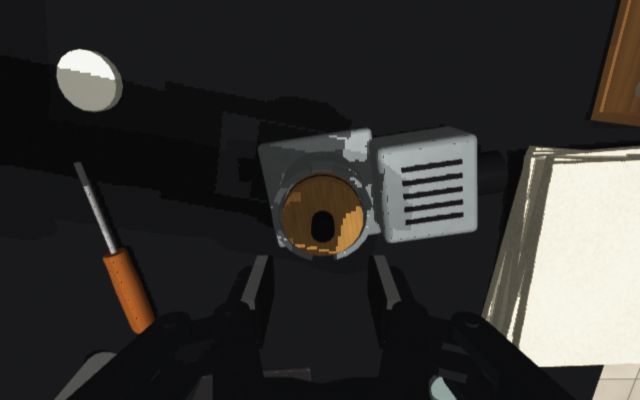

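View pics/s10.png

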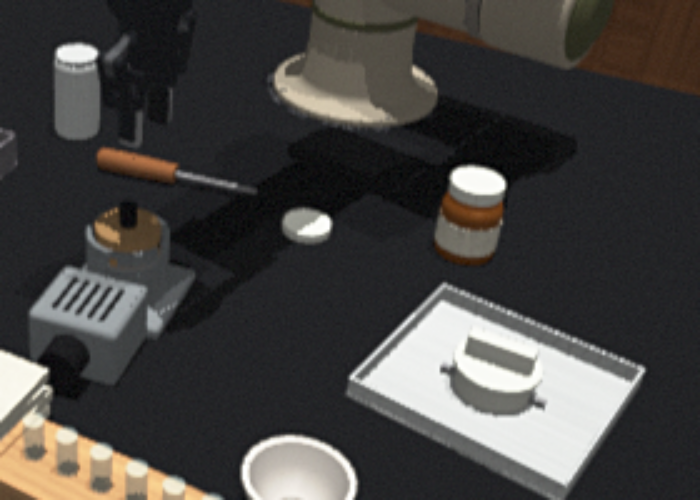

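Call:
{"fn": "apply_moves", "kwargs": {"targets": [[-1.5,0.2,0,0],[0,0,2.5,0],[0,0,2.5,0],[0,0,2.5,0],[0,0,1.5,0],[0,0,0.8,0],[0,0,0,0],[0,0,0,0]]}}

```text
time_s: 14.9
eef_pos: [586.9, -13.8, 168.6]
ee_rot: [0.001, 0.708, 0.706, 0.0]
force: [0.2, -1.2, 0.1]
grip_width: 0.528
```

Run:
```python
from h import *
c=snap('wrist','w11.png')
goal([588.2,-17.8,165],89.8)
```

```text
t 14.95 pos [587.  -13.8 168.8] yaw 89.82 tilt 0.11 F [ 0.1 -0.   1. ] T [-0.02  0.01  0.02] g 0.526 q [-0.22  0.58  1.47  0.    1.09 -0.22]
turn 0.02 shift cm (cur axes) [-0.4   0.12  0.38] (after turn) [-0.4   0.12  0.38]
```

View pics/w11.png

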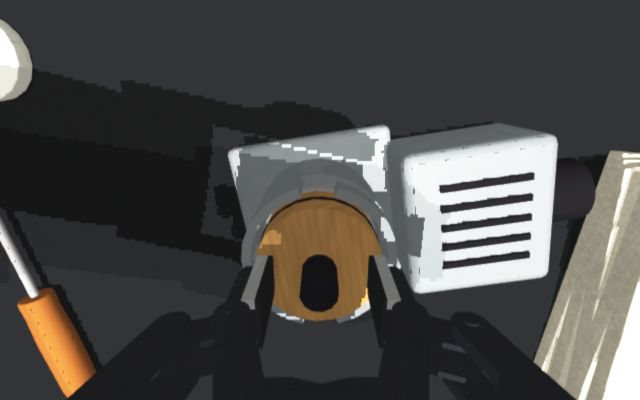

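Call:
{"fn": "apply_moves", "kwargs": {"targets": [[-0.4,0,0,0],[0,0,0.35,0],[0,0,0,0],[0,0,0,0]]}}

```text
time_s: 15.35
eef_pos: [586.5, -17.9, 164.2]
ee_rot: [-0.0, 0.708, 0.706, -0.0]
force: [0.2, 0.7, 0.4]
grip_width: 0.524
```

Call:
{"fn": "apply_moves", "kwargs": {"targets": [[0,0,0,0],[0,0,0,0],[0,0,0,0],[0,0,0,0],[0,0,0,0],[0,0,0,0]], "grip": 0.5, "force": 40}}

```text
time_s: 15.95
eef_pos: [586.6, -17.9, 164.3]
ee_rot: [0.0, 0.708, 0.706, 0.0]
force: [-0.9, 0.0, 0.9]
grip_width: 0.193
```

Run:
```python
from h import *
c=snap('wrist','w12.png')
st()
```

```text
t 16.0 pos [586.6 -17.9 164.3] yaw 89.8 tilt 0.0 F [-1.3 -0.1  1.9] T [0.07 0.12 0.  ] g 0.19 q [-0.23  0.58  1.47 -0.    1.08 -0.23]
```

View pics/w12.png

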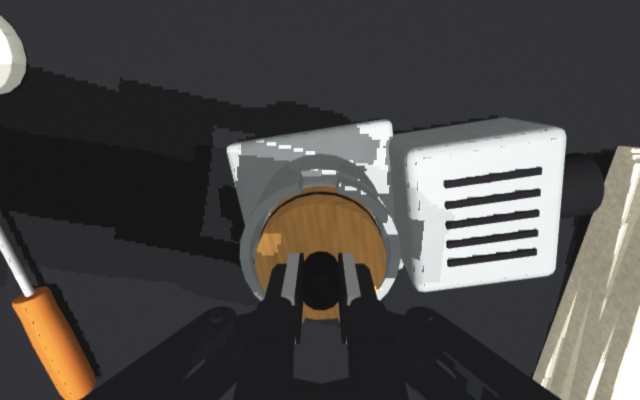

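Call:
{"fn": "apply_moves", "kwargs": {"targets": [[0,0,-0.5,0],[0,0,-1,0],[0,0,-1,0],[0,0,-1.5,0],[0,0,-2,0],[0,0,-2,0],[0,0,-1,0],[0,0,0,0]]}}

```text
time_s: 16.8
eef_pos: [586.9, -17.9, 255.9]
ee_rot: [0.001, 0.708, 0.706, 0.001]
force: [-0.3, 0.0, -0.8]
grip_width: 0.194
```

Run:
```python
from h import *
goal([507.7,-333.4,180],89.8)
c=snap('scene','s13.png')
cv2.imwrite('pics/s13.png',cv2.cvtColor(cv2.resize(c['img'][90:310,180:440],None,fx=2.2,fy=2.2),cv2.COLOR_RGB2BGR))
```

```text
t 16.8 pos [586.9 -17.9 255.9] yaw 89.8 tilt 0.17 F [-0.3  0.  -0.8] T [-0.01  0.03 -0.  ] g 0.194 q [-0.23  0.49  1.37  0.    1.28 -0.23]
turn 0.0 shift cm (cur axes) [-31.57  -7.83   7.58] (after turn) [-31.57  -7.83   7.58]
```

View pics/s13.png

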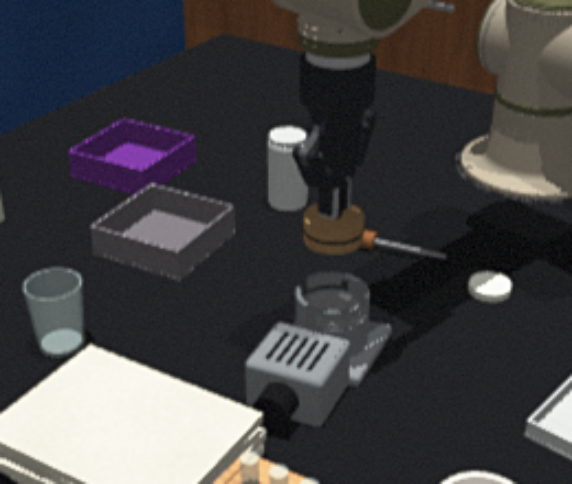

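Call:
{"fn": "apply_moves", "kwargs": {"targets": [[-1.6,-0.3,0,0],[-3,-0.75,0,0],[-3,-0.75,0,0],[-3,-0.75,0,0],[-3,-0.75,0,0],[-3,-0.75,0,0],[-3,-0.75,0,0],[-3,-0.75,0,0]]}}

```text
time_s: 17.65
eef_pos: [529.1, -245.6, 253.1]
ee_rot: [-0.001, 0.709, 0.706, -0.0]
force: [-0.2, -0.1, -1.7]
grip_width: 0.189
```

Call:
{"fn": "apply_moves", "kwargs": {"targets": [[-3,-0.75,0,0],[-3,-0.75,0,0],[-2,-0.5,0,0],[-1,-0.25,1.5,0],[0,0,2,0],[0,0,2,0],[0,0,1,0],[0,0,0,0]]}}

```text
time_s: 18.45
eef_pos: [506.9, -333.0, 186.9]
ee_rot: [-0.002, 0.708, 0.706, -0.0]
force: [0.6, -0.6, -1.9]
grip_width: 0.193
```

Run:
```python
from h import *
goal([507.7,-333.4,111],89.8)
c=snap('scene','s14.png')
cv2.imwrite('pics/s14.png',cv2.cvtColor(cv2.resize(c['img'][90:310,180:440],None,fx=2.2,fy=2.2),cv2.COLOR_RGB2BGR))
snap('wrist','w14.png')
```

```text
t 18.45 pos [ 506.9 -333.   186.9] yaw 89.81 tilt 0.23 F [ 0.6 -0.6 -1.9] T [0.04 0.02 0.02] g 0.193 q [-0.77  0.6   1.38 -0.    1.16 -0.77]
turn 0.01 shift cm (cur axes) [-0.07  0.1   7.59] (after turn) [-0.07  0.1   7.59]
```

View pics/s14.png

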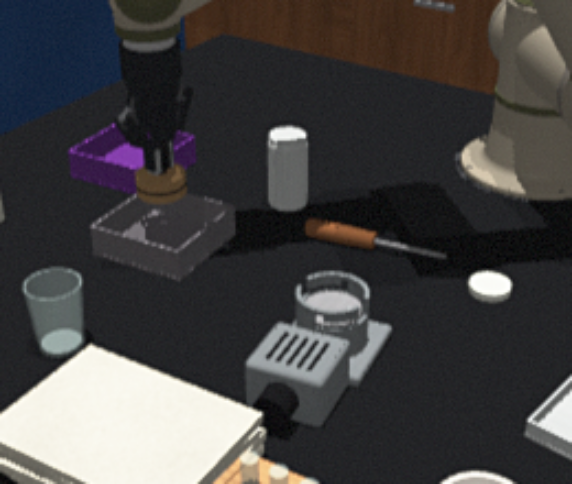

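View pics/w14.png

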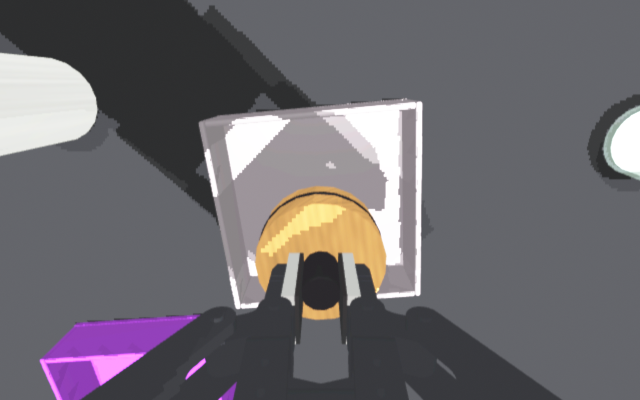

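Call:
{"fn": "apply_moves", "kwargs": {"targets": [[0,0,1,0],[0,0,1.5,0],[0,0,1.5,0],[0,0,1.2,0],[0,0,0.8,0],[0,0,0.5,0],[0,0,0,0],[0,0,0,0]]}}

```text
time_s: 19.35
eef_pos: [507.6, -333.8, 124.7]
ee_rot: [0.0, 0.708, 0.706, 0.0]
force: [0.2, -0.7, -0.6]
grip_width: 0.189
```

Call:
{"fn": "apply_moves", "kwargs": {"targets": [[0,0,0.5,0],[0,0,0.4,0],[0,0,0.2,0],[0,0,0.15,0],[0,0,0,0],[0,0,0,0]]}}

```text
time_s: 19.95
eef_pos: [507.5, -333.7, 111.8]
ee_rot: [0.0, 0.708, 0.706, 0.0]
force: [-0.1, 0.3, -1.5]
grip_width: 0.192
```

Call:
{"fn": "apply_moves", "kwargs": {"targets": [[0,0,0.1,0],[0,0,0,0]]}}

```text
time_s: 20.15
eef_pos: [507.4, -333.6, 110.7]
ee_rot: [-0.0, 0.708, 0.706, -0.0]
force: [0.6, 0.1, -1.1]
grip_width: 0.189
```

Call:
{"fn": "apply_moves", "kwargs": {"targets": [[0,0,0.08,0],[0,0,0,0]]}}

```text
time_s: 20.35
eef_pos: [507.5, -333.6, 110.4]
ee_rot: [0.0, 0.708, 0.706, -0.0]
force: [-1.1, 1.7, 4.6]
grip_width: 0.19
```

Contact (+4.6 N). Release.

Call:
{"fn": "apply_moves", "kwargs": {"targets": [[0,0,0,0],[0,0,0,0],[0,0,0,0],[0,0,0,0]], "grip": 4}}

```text
time_s: 20.75
eef_pos: [507.5, -333.6, 109.8]
ee_rot: [-0.0, 0.708, 0.706, 0.0]
force: [-0.1, -0.2, 0.1]
grip_width: 0.47
```

Run:
```python
from h import *
st();snap('wrist','w15.png')
```

```text
t 20.75 pos [ 507.5 -333.6  109.8] yaw 89.8 tilt 0.0 F [-0.1 -0.2  0.1] T [0.03 0.04 0.  ] g 0.47 q [-0.77  0.7   1.44  0.    1.01 -0.77]
```

View pics/w15.png

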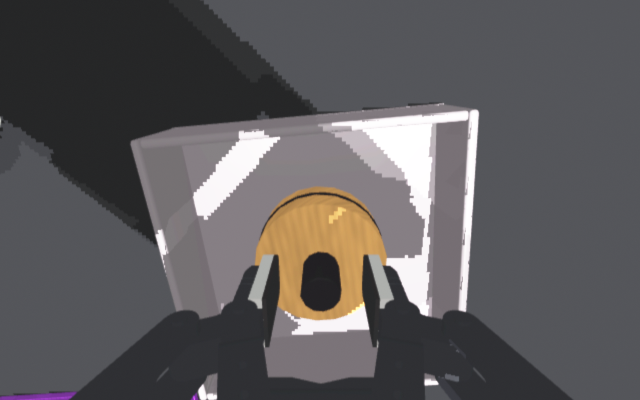

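Cartridge stands centred in the tub with the fingers clear of the stub; retreat upwards.

Call:
{"fn": "apply_moves", "kwargs": {"targets": [[0,0,-1,0],[0,0,-2,0],[0,0,-3,0],[0,0,-3,0],[0,0,-3,0],[0,0,-3,0],[0,0,-2,0],[0,0,0,0]]}}

```text
time_s: 21.6
eef_pos: [507.9, -334.0, 283.7]
ee_rot: [0.003, 0.708, 0.706, 0.0]
force: [0.4, -0.8, -0.9]
grip_width: 0.464
```

Run:
```python
from h import *
st();snap('scene','s16.png');snap('top','t16.png')
```

```text
t 21.6 pos [ 507.9 -334.   283.7] yaw 89.8 tilt 0.36 F [ 0.4 -0.8 -0.9] T [-0.   -0.   -0.04] g 0.464 q [-0.77  0.51  1.26  0.    1.36 -0.77]
```

View pics/s16.png

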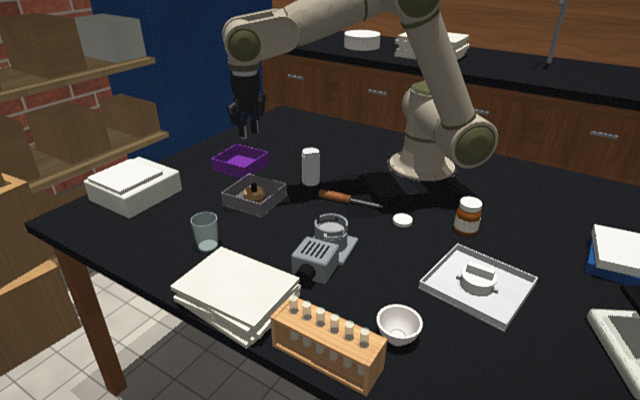

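View pics/t16.png

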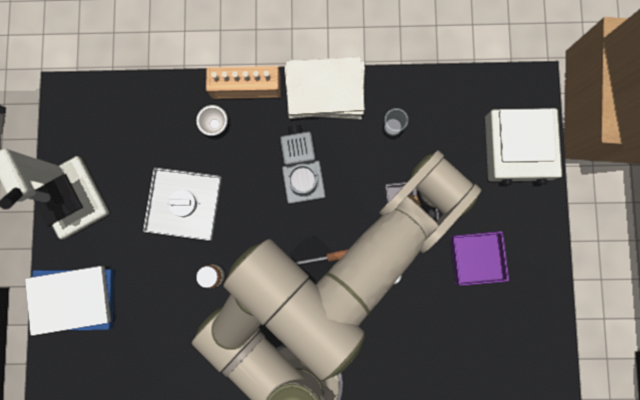

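The scene view shows the cover upright in the tray at about (479,275), and the cartridge upright in the grey tub at about (254,192). The collar is empty and the other things are where they were. I'm handing the job in.

Run:
```python
from rig import ctrl
print(ctrl.finish_job())
```

```text
the job is handed in; nothing more can be done
None
```

The job is done and handed in at about 21.6 s of the 61 s allowed. No verdict was reported.

- **Cover:** I pressed it down about 9 mm (7–8 N), turned it 81° anticlockwise and lifted it off. It now stands upright near the middle of the metal tray.
- **Cartridge:** I lifted it out by its stub and set it upright near the middle of the grey tub. I did not touch the purple look-alike.

Each part met its floor with a measured contact force of under 5 N. In the last scene and top views, both parts stand upright and the collar is empty. The other things look unmoved by eye; I did not measure their positions. In the top view the arm hid most of the tub and the can, so for those I relied on the scene view, and on the wrist view for the tub.

No check failed. The one small disagreement was the collar's position, where the cameras and the arm differed by about 1–2 mm. That was within the play of the parts.

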